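# Shut and latch the sample chiller

## Robot

A 6-joint arm with a two-finger parallel gripper is mounted at the origin on the work surface. World frame = base frame: x ahead of the robot, y to its left, z up, the work surface at z = 0. Lengths are in mm, angles in rad, forces in N, time in s.
With the tool pointing down it reaches from about 275 to 1000 mm from the base axis. Payload 8.4 kg.
Tool frame: the origin (TCP) lies at the very end of the fingers, on their centre line; the grasp point (between the pads) lies 19 mm behind it (r.pinch_z is the distance from the TCP to the grasp point, in mm); z points along the fingers, y is the direction in which the jaws open and shut (so a half turn about z gives the same grasp; the last joint's range is limited). The gripper opens to 85 mm and grips with 20 to 120 N. Pads are 22 mm wide; open, the fingers measure 114 mm over their backs; the gripper's body (76 mm by 85 mm) begins 54 mm behind the grasp point. The pads swing forward as they close: fully open they stand 13 mm farther back than shut.
Start: joints at [1.099, 0.353, 1.633, -0, 1.155, -0.002], TCP at [282.941, 557.29, 231.281] pointing down, gripper open.
Joint ranges: [-2.63, 2.63], [-0.92, 2.1], [0.06, 2.66], [-1.3, 4.44], [0, 2.69], [-3.02, 3.02]. Speed limits (rad/s): [2.22, 2.22, 2.79, 3.14, 3.14, 3.14].

## Interface

Orientations are given as [roll, pitch, yaw] about the fixed x, y, z axes, in that order (R = Rz(yaw) Ry(pitch) Rx(roll)).
In Python, from rig import r, optics gives the robot as it stands.
- The arm moves only by the shell command python3 -m creep 'ROWS' [FORCE]. ROWS is JSON, a list of rows, each an object with "dp": the shift along the tool's x, y, z in mm, a list of three; "angular": the turn, a rotation vector about the tool's x, y, z in rad, a list of three; "fingers": the finger opening in mm, from 0 to 85.4. In form: [{"dp": [dx, dy, dz], "angular": [wx, wy, wz], "fingers": fingers}, ...]. A call has 1 to 5 rows; each row is the pose to reach, as a shift and turn from the pose commanded when the call began, along the tool's axes at that moment; what a row does not reach only later rows make up. A row lasts 1/12 s, in which the tool goes at most 41.7 mm and 7.16 degrees, less where a joint would pass 70% of its speed; a pose out of reach is approached as far as the arm can. A call with a gripper value outside its range is refused whole. The fingers move at their own pace and stop on an object; FORCE is the grip in N (left out, the last holds). Time passes only in rows, so rows that repeat a pose let the fingers close. It gives the time, the measured TCP pose, the force and the opening at its end, in the units of the state.
- r.sense(): the state, without advancing time (a new reading comes with each control period).
- optics.grab_frame(name): name is "side" or "top"; returns the picture (384x512x3 uint8, blue, green, red); there is no depth.
- optics.camera_params(name): a dict with "fx", "fy", "cx", "cy" (pixels), "distortion" ([k1, k2, p1, p2, k3] as OpenCV has them; the pictures are not rectified), "eye" and "rotation" of the camera in the world. Camera axes: x right, y up, looking along -z (the intrinsics and any distortion apply to the point x, -y, -z); pixel columns grow to the right and rows downward; lengths in mm; the calibration is good to about 2 mm. A picture is of the moment at which its call begins. camera_params takes no time and is no camera call.
- r.sign_off(): hands the job in, once; it reports no verdict.
The state is a dict: "clock": time; "qpos": joint angles; "qvel": joint speeds; "joint_efforts": joint torques, N m; "eef_pos": TCP position; "tcp_rot": TCP orientation; "contact_force": force on the tool from outside, world axes, zero at the start; "wrist_torque": the same for the moment, N m; "opening": opening from 0.0 (shut) to 1.0 (fully open).
Only numpy, scipy, OpenCV 4.12 (cv2) and the standard library are available. Lean on these libraries where they do the work, as an engineer would, in place of code of your own. Each camera call takes 0.05 s, during which the arm holds its last target.

## Task

Close the sliding hatch on the sloping front of the white sample chiller fully, hook the loop of its draw latch over the keeper on the hatch, and press the lever flat past its dead point so that the hatch stays clamped. Leave everything else on the bench where it stands.

Things in the scene. Friction and masses are not known exactly. Their poses are not given: they have to be found in the camera images.
- case: The sample chiller: white cabinet 300 mm wide, 430 deep, 282 high, immovable. Its front slopes 35 degrees, rising away from the robot. Origin on the bench below the latch foot. A fixed carrying bail (16 mm tube along y) crosses over the slope at x = 270, z = 190 mm of latch_base: it bars a tool held upright over the keeper; a tool held square to the slope, or nearly, clears it.
- latch_base: Steel foot plate of the draw latch, on the centre line of the slope. Origin on the slope surface, 110 mm above the bench. Axes, used for all offsets below: x up the slope towards keeper and hatch, y level across, z square out of the slope. The slope runs from x = -120 to 300 mm. The lever's pivot axis runs along y at x = 0, z = 25 mm.
- yoke: Hinge of the latch's wire loop; origin on the hinge pin (along y), x towards the loop's bar, z square to the loop. The lever carries this pin 20 mm from its pivot: at lever angle q it is at x = -20 cos(q - 0.21), z = 25 + 20 sin(q - 0.21) mm of latch_base. Slight friction holds the loop while it stands over 25 degrees off the slope; lower, it drops. Moving it also swings the lever.
- loop_bar (a point): Middle of the loop's cross bar, steel, 8 mm thick, 54 mm long in y, 89.6 mm from the hinge pin. Side wires at y = +-27 mm join bar and pin. The loop is sprung: 14 N/mm, up to 8 mm longer, 5 mm when latched.
- loop_knob (a point): Centre of the loop's finger knob: steel disc, 18 mm diameter, 14 mm thick in y, to be pinched across y on its flat faces. Along the yoke's axes it lies 20 mm past the bar in x and 20 mm in z. An 8 mm neck joins it to the bar's middle. As the loop swings the disc must turn between the fingers: grip it moderately (20 to 40 N).
- keeper (a point): Where the bar's centre lies when caught in the keeper, a steel hook 30 mm wide in y on the hatch; axes like latch_base; at x = 75, z = 20 mm of it when shut. About this point: post from x = -14 to -4; lip over it to x = +3, underside z = +7, top z = +12; shelf for the bar below, x = -14 to 14, top z = -4 mm. Open up the slope: the bar passes over, comes down at x above 8 and is drawn back.
- rib_top (a point): Middle of the top edge of the hatch's pull rib: 8 mm thick in x, 110 mm wide in y, at z = 32 mm of latch_base and 26 mm above the hatch plate; 60 mm up the slope from the keeper. Pushed down the slope from its upper side it shuts the hatch.
- lever_end (a point): Free end of the latch lever, a steel plate 28 mm wide and 7 mm thick, 94 mm long from its pivot.
- cover (a joint): Sliding hatch, aluminium plate 190 x 222 mm: metres open up the slope, 0 = shut on its end stop, at most 0.05. It stays where it is left; pushing it down the slope takes 3 to 8 N.
- lever (a joint): Lever angle, rad: 0 = flat, pointing down the slope (-x of latch_base) at z = 25 mm; 1.57 = square out; at most 2.1. Friction holds it. With the loop hooked it is slack above about 0.9, then stiffens (up to about 6 N at its end), passes dead centre near 0.2, snaps to 0 and stays; let go earlier it springs up. Unhooked it goes down with almost no force.
- freezer_box: Bystander: freezer box 136 x 136 x 53 mm, origin under its centre.
- tube_rack: Bystander: tube rack 100 x 200 x 74 mm, origin under its centre.
- glove_box: Bystander: blue carton 240 x 120 x 80 mm, origin under its centre.
- reagent_bottle: Bystander: brown bottle 76 mm diameter, 170 mm high, origin under its centre.
- beaker: Bystander: glass beaker 80 mm diameter, 100 mm high, origin under its centre.
- tip_box: Bystander: pipette tip box 124 x 89 x 68 mm, origin under its centre.

How it is judged:
By the outcome, as a careful person would: the job done as asked, in the order asked, and still so for the second after the job is handed in, with the robot touching nothing.
It also fails if it takes over 61 s, if anything falls off the work surface, if the arm or the gripper's body presses on something with over 40 N, if the wrist force passes 120 N, or if a joint passes its speed limit or range.

## Working session

There is one attempt and no reset: what is moved stays moved. The work goes in short steps, Python scripts to look and compute and a shell command to move; the robot and the scene stay as the last step left them, time stands still between calls to the robot, and variables do not carry over. Pictures are saved under pics/ and viewed, and the job is handed in when it is done.

```bash
ls; mkdir -p pics
python3 - <<'E'
from rig import r, optics
import cv2
for n in ("side","top"):
    p=optics.camera_params(n); print(n,p)
    cv2.imwrite(f"pics/{n}0.png",optics.grab_frame(n))
print(r.sense(), r.pinch_z)
E
```

```text
pics
side {'fx': 495.58698900784316, 'fy': 495.58698900784316, 'cx': 262.4205164596042, 'cy': 192.79840176556118, 'distortion': array([-0.20867515,  0.        ,  0.        ,  0.        ,  0.        ]), 'eye': array([  468.45270747, -1112.31003128,  1086.32448925]), 'rotation': array([ 0.89744194,  0.00568566, -0.07375772])}
top {'fx': 381.18383288437013, 'fy': 381.18383288437013, 'cx': 254.27834804567556, 'cy': 191.49030184760238, 'distortion': array([0.0298019, 0.       , 0.       , 0.       , 0.       ]), 'eye': array([ 456.03075149,   50.97341315, 1318.03279998]), 'rotation': array([ 0.05835262, -0.00361982, -1.56924063])}
{'clock': 0.1, 'qpos': array([ 1.09859981e+00,  3.52615218e-01,  1.63275430e+00,  2.24069236e-05,
        1.15493610e+00, -2.40418867e-03]), 'qvel': array([ 0.00139015, -0.00199985, -0.00171611,  0.00122878, -0.00199178,
        0.00026677]), 'joint_efforts': array([ 1.53418994e-03, -5.60425580e+01, -3.11218500e+01, -6.74846178e-04,
        2.94254143e-01,  2.96064877e-05]), 'eef_pos': array([283.16230395, 557.7374324 , 231.79858398]), 'tcp_rot': array([ 3.14030558e+00, -1.74144756e-05,  2.67179130e+00]), 'contact_force': array([-0.57222523,  0.40474625,  0.06563618]), 'wrist_torque': array([ 0.05469411, -0.00934018, -0.0242621 ]), 'opening': 0.9985766602918624} 18.700000000000003
```

View pics/side0.png

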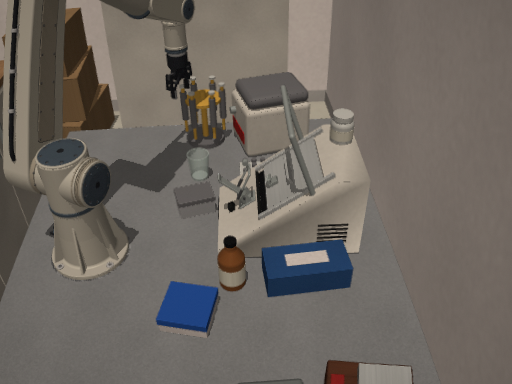

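View pics/top0.png

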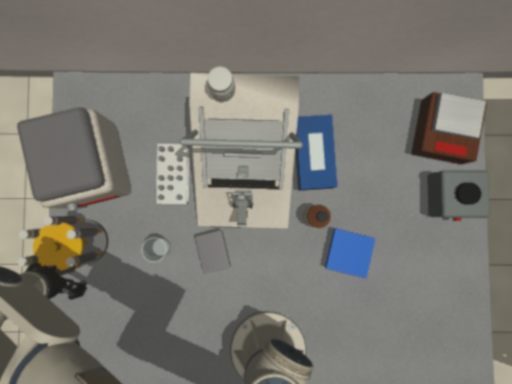

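```bash
cat > h.py <<'E'
import numpy as np, cv2
from scipy.spatial.transform import Rotation as R
from rig import r, optics
def cam(n):
    p=optics.camera_params(n)
    K=np.array([[p['fx'],0,p['cx']],[0,p['fy'],p['cy']],[0,0,1.]])
    return K,np.array(p['distortion']),np.array(p['eye']),R.from_euler('xyz',p['rotation']).as_matrix()
F=np.diag([1,-1,-1.])
def proj(n,P):
    K,d,e,Rm=cam(n); c=(np.atleast_2d(P)-e)@Rm@F
    return cv2.projectPoints(c.reshape(-1,1,3),np.zeros(3),np.zeros(3),K,d)[0].reshape(-1,2)
def ray(n,uv):
    K,d,e,Rm=cam(n); q=cv2.undistortPoints(np.array(uv,float).reshape(-1,1,2),K,d).reshape(-1,2)
    D=np.c_[q,np.ones(len(q))]@F@Rm.T
    return e,D/np.linalg.norm(D,axis=1)[:,None]
def plane(n,uv,z):
    e,D=ray(n,uv); return e+D*((z-e[2])/D[:,2])[:,None]
def tri(ua,ub):
    e1,a=ray('side',ua); e2,b=ray('top',ub); out=[]
    for x,y in zip(a,b):
        s=np.linalg.lstsq(np.c_[x,-y],e2-e1,rcond=None)[0]
        p,q=e1+x*s[0],e2+y*s[1]; out.append(np.r_[(p+q)/2,np.linalg.norm(p-q)])
    return np.array(out)
def crop(n,x0,y0,x1,y1,k,name):
    im=optics.grab_frame(n); cv2.imwrite('pics/raw_%s_'%n+name,im)
    cv2.imwrite('pics/'+name,cv2.resize(im[y0:y1,x0:x1],None,fx=k,fy=k,interpolation=cv2.INTER_CUBIC))
E
python3 - <<'E'
from h import *
for n in("side","top"): print(n,proj(n,[[0,0,0],[283,557,231]]).round(1))
im=cv2.imread('pics/side0.png')[90:265,205:375]; cv2.imwrite('pics/s0c.png',cv2.resize(im,None,fx=3.4,fy=3.4,interpolation=cv2.INTER_CUBIC))
im=cv2.imread('pics/top0.png')[70:235,180:310]; cv2.imwrite('pics/t0c.png',cv2.resize(im,None,fx=3.6,fy=3.6,interpolation=cv2.INTER_CUBIC))
E
```

```text
side [[ 90.6 250.2]
 [181.3  96.5]]
top [[267.8 349.6]
 [ 71.6 275.7]]
```

View pics/s0c.png

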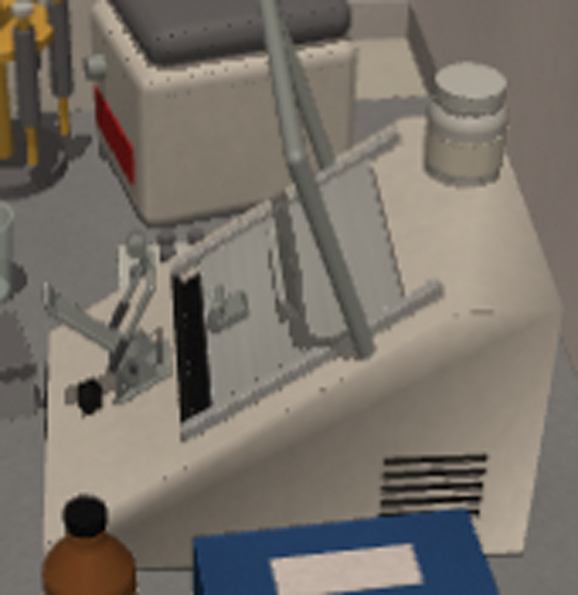

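View pics/t0c.png

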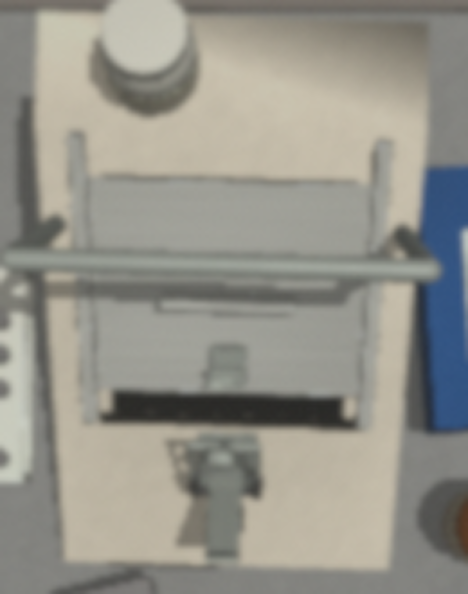

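Run:
```python
from h import *
t=lambda x,y:(180+x/3.6,70+y/3.6); s=lambda x,y:(205+x/3.4,90+y/3.4)
f=plane('top',[t(64,561),t(391,570)],41); b=plane('top',[t(38,10),t(428,22)],282)
print(f.round(1),np.linalg.norm(f[1]-f[0])); print(b.round(1),np.linalg.norm(b[1]-b[0]))
# gutter rails etc
print('lever end',tri([s(48,290)],[t(223,550)]).round(1))
print('knob?',tri([s(135,243)],[t(228,460)]).round(1))
print('keeper',tri([s(228,305)],[t(226,370)]).round(1))
print('case bottom side corner',plane('side',[s(48,560),s(523,553)],0).round(1))
```

```text
[[415.6 234.6  41. ]
 [407.7 -68.3  41. ]] 303.01651058033696
[[844.6 223.8 282. ]
 [836.2 -75.5 282. ]] 299.3702508565268
lever end [[425.9  82.7 206.    7.9]]
knob? [[500.1  77.7 255.3   0.8]]
keeper [[579.7  81.5 180.5   2.2]]
case bottom side corner [[408.5 -45.4   0. ]
 [836.7 -72.3   0. ]]
```

Run:
```python
from h import *
im=cv2.imread('pics/side0.png')[150:220,205:295]; cv2.imwrite('pics/s0d.png',cv2.resize(im,None,fx=8,fy=8,interpolation=cv2.INTER_CUBIC))
im=cv2.imread('pics/top0.png')[160:240,200:290]; cv2.imwrite('pics/t0d.png',cv2.resize(im,None,fx=7,fy=7,interpolation=cv2.INTER_CUBIC))
```

```text
(no output)
```

View pics/s0d.png

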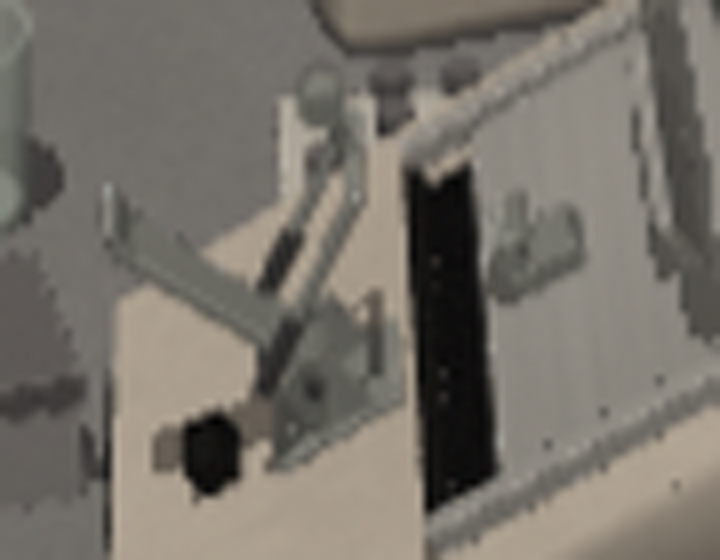

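View pics/t0d.png

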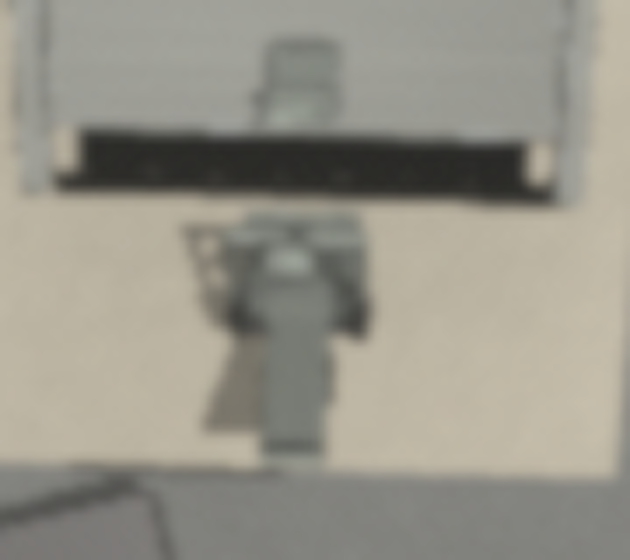

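```bash
cat >> h.py <<'E'
yaw=-0.024; O=np.array([509.8,80.7,110.])
A=(R.from_euler('z',yaw)*R.from_euler('y',-np.radians(35))).as_matrix()  # columns = latch axes in world
def loc(P): return (np.atleast_2d(P)-O)@A
def wld(L): return O+np.atleast_2d(L)@A.T
E
python3 - <<'E'
from h import *
s=lambda x,y:(205+x/8,150+y/8); t=lambda x,y:(200+x/7,160+y/7)
def go(n,a,b):
    P=tri([s(*a)],[t(*b)])[0]; print(n,P.round(1),loc(P[:3]).round(1))
go('leverend',(111,214),(293,447))
go('knob',(321,97),(292,257))
go('pivotpin near',(312,388),(368,320))
go('keeper top mid',(540,235),(303,55))
for z,(x,y) in {'keepertop centre':(303,55)}.items() if 0 else []: pass
# keeper: rays on plane local z=32 (lip top) 
def lplane(n,uv,lz):
    e,D=ray(n,uv); n_=A[:,2]; return loc(e+D*(((O+n_*lz-e)@n_)/(D@n_))[:,None])
print('keeper lip top corners top', lplane('top',[t(268,38),t(340,40),t(262,90),t(338,92)],32).round(1))
print('keeper side ', lplane('side',[s(512,195),s(575,205),s(583,250),s(510,300)],32).round(1))
print('hatch low edge/rails', lplane('top',[t(80,130),t(520,142)],6).round(1), lplane('top',[t(55,188),t(555,203)],0).round(1))
print('hatch low edge side', lplane('side',[s(470,165),s(497,470)],6).round(1))
print('slope front edge', lplane('side',[s(118,300)],0), lplane('top',[t(0,463),t(610,475)],0).round(1))
print('foot top', lplane('top',[t(240,218),t(365,218)],5).round(1))
E
```

```text
leverend [423.7  83.1 200.3   5.6] [[-18.7   0.3 123.4]]
knob [502.3  82.4 249.6   2.7] [[ 74.    1.5 118.7]]
pivotpin near [487.   52.  136.7  12.2] [[ -2.8 -29.2  34.6]]
keeper top mid [587.5  80.  183.6  11.1] [[105.8   1.1  15.7]]
keeper lip top corners top [[128.4  15.3  32. ]
 [128.4 -14.8  32. ]
 [103.6  17.8  32. ]
 [103.6 -14.3  32. ]]
keeper side  [[ 98.5  13.8  32. ]
 [125.  -14.3  32. ]
 [126.  -42.8  32. ]
 [ 93.1 -46.8  32. ]]
hatch low edge/rails [[ 66.9  98.8   6. ]
 [ 66.6 -93.9   6. ]] [[  33.3  111.8   -0. ]
 [  32.2 -111.5    0. ]]
hatch low edge side [[ 65.4  89.4   6. ]
 [ 65.4 -99.2   6. ]]
slope front edge [[-1.20143465e+02  1.52797762e+02  1.22450190e-14]] [[-120.5  144.2    0. ]
 [-118.4 -146.4   -0. ]]
foot top [[ 23.1  29.    5. ]
 [ 24.8 -26.8   5. ]]
```

Run:
```python
from h import *
for d in (20,30,40,50):
    for n,k,x0,y0 in(('side',3.4,205,90),('top',3.6,180,70)):
        p=proj(n,wld([[139+d,55,32],[139+d,-55,32],[131+d,55,32],[131+d,-55,32],[75+d-14,0,32],[75+d+14,0,16]]))
        print(d,n,((p-[x0,y0])*k).round(0).tolist())
im=cv2.imread('pics/top0.png')[125:215,200:290]; cv2.imwrite('pics/t0e.png',cv2.resize(im,None,fx=6.5,fy=6.5,interpolation=cv2.INTER_CUBIC))
```

```text
20 side [[270.0, 227.0], [281.0, 300.0], [263.0, 231.0], [273.0, 305.0], [202.0, 306.0], [238.0, 302.0]]
20 top [[160.0, 308.0], [298.0, 312.0], [160.0, 317.0], [297.0, 321.0], [228.0, 395.0], [229.0, 356.0]]
30 side [[279.0, 221.0], [291.0, 294.0], [272.0, 226.0], [283.0, 299.0], [212.0, 300.0], [248.0, 296.0]]
30 top [[160.0, 297.0], [298.0, 301.0], [160.0, 306.0], [298.0, 310.0], [228.0, 384.0], [229.0, 345.0]]
40 side [[288.0, 216.0], [301.0, 289.0], [281.0, 220.0], [293.0, 293.0], [221.0, 295.0], [257.0, 291.0]]
40 top [[160.0, 286.0], [299.0, 289.0], [160.0, 295.0], [298.0, 298.0], [228.0, 374.0], [229.0, 334.0]]
50 side [[298.0, 210.0], [310.0, 283.0], [290.0, 215.0], [302.0, 287.0], [230.0, 289.0], [266.0, 285.0]]
50 top [[160.0, 274.0], [299.0, 278.0], [160.0, 283.0], [299.0, 287.0], [229.0, 363.0], [229.0, 323.0]]
```

View pics/t0e.png

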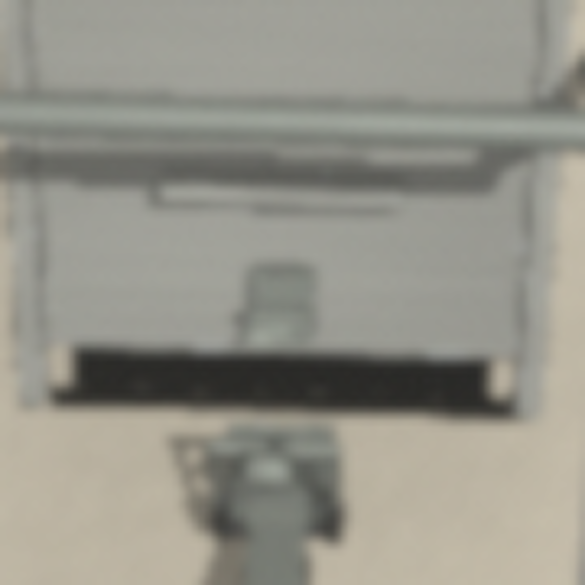

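```bash
cat >> h.py <<'E'
O=np.array([509.8,82.0,110.])
def Rt(tilt=0): # square tool; tilt>0: body leans down-slope (tip points up-slope)
    return R.from_matrix(np.c_[-A[:,0],A[:,1],-A[:,2]])*R.from_euler('y',-tilt)
def to(L,tilt=0,fix=True):
    s=r.sense(); p=np.array(s['eef_pos']); q=R.from_euler('xyz',s['tcp_rot'])
    dp=q.inv().apply(wld(L)[0]-p); w=(q.inv()*Rt(tilt)).as_rotvec()
    print('dp',dp.round(1),'w',w.round(3),'|',np.linalg.norm(dp).round(0),np.degrees(np.linalg.norm(w)).round(1))
def st():
    s=r.sense(); p=np.array(s['eef_pos'])
    print('t',round(s['clock'],2),'loc',loc(p)[0].round(1),'F',(np.array(s['contact_force'])@A).round(1),'open',round(s['opening']*85.4,1),'q',np.array(s['qpos']).round(2))
E
python3 -m creep '[{"dp":[0,0,-190],"angular":[0,0,0],"fingers":0},{"dp":[0,0,-190],"angular":[0,0,0],"fingers":0},{"dp":[0,0,-190],"angular":[0,0,0],"fingers":0},{"dp":[0,0,-190],"angular":[0,0,0],"fingers":0},{"dp":[0,0,-190],"angular":[0,0,0],"fingers":0}]' 30
python3 -c "
from h import *
st(); to([198,0,150])"
```

```text
clock: 0.52
eef_pos: [283.2, 557.7, 425.8]
tcp_rot: [3.138, 0.0, 2.672]
contact_force: [-0.5, 1.2, -6.2]
opening: 0.301
t 0.52 loc [-13.8 470.1 395.2] F [-4.   1.2 -4.7] open 25.7 q [ 1.1   0.24  1.37 -0.    1.53 -0.  ]
dp [-486.2 -289.1   78.3] w [-0.132 -0.6   -0.433] | 571.0 43.0
```

```bash
python3 -c "
from h import *
to([70,0,280])"
```

```text
dp [-324.3 -366.3   44.9] w [-0.132 -0.6   -0.433] | 491.0 43.0
```

```bash
python3 -m creep '[{"dp":[-324,-366,45],"angular":[-0.132,-0.6,-0.433],"fingers":0},{"dp":[-324,-366,45],"angular":[-0.132,-0.6,-0.433],"fingers":0},{"dp":[-324,-366,45],"angular":[-0.132,-0.6,-0.433],"fingers":0},{"dp":[-324,-366,45],"angular":[-0.132,-0.6,-0.433],"fingers":0},{"dp":[-324,-366,45],"angular":[-0.132,-0.6,-0.433],"fingers":0}]' 30
python3 -c "
from h import *
st(); to([70,0,280])"
```

```text
clock: 0.93
eef_pos: [335.5, 354.9, 401.6]
tcp_rot: [3.126, 0.512, 3.041]
contact_force: [-0.1, -0.4, -5.5]
opening: -0.005
t 0.93 loc [ 19.1 268.7 342.6] F [-3.2 -0.4 -4.4] open -0.4 q [ 1.14 -0.12  1.9  -0.51  1.22 -0.19]
dp [ -74.6 -263.    63.1] w [-0.025 -0.098 -0.066] | 281.0 6.9
```

```bash
python3 -m creep '[{"dp":[-75,-263,63],"angular":[-0.025,-0.098,-0.066],"fingers":0},{"dp":[-75,-263,63],"angular":[-0.025,-0.098,-0.066],"fingers":0},{"dp":[-75,-263,63],"angular":[-0.025,-0.098,-0.066],"fingers":0},{"dp":[-75,-263,63],"angular":[-0.025,-0.098,-0.066],"fingers":0},{"dp":[-75,-263,63],"angular":[-0.025,-0.098,-0.066],"fingers":0}]' 30
python3 -c "
from h import *
st(); to([198,0,150])"
```

```text
clock: 1.35
eef_pos: [385.8, 156.6, 384.7]
tcp_rot: [3.14, 0.606, 3.114]
contact_force: [1.4, 0.5, -5.7]
opening: -0.001
t 1.35 loc [ 54.5  71.6 297.2] F [-2.2  0.5 -5.5] open -0.0 q [ 0.7  -0.41  2.17 -0.48  0.96 -0.65]
dp [-144.4  -71.2  146.5] w [-0.    -0.005 -0.003] | 218.0 0.3
```

```bash
python3 -m creep '[{"dp":[-35,-71,30],"angular":[0,-0.005,-0.003],"fingers":0},{"dp":[-70,-71,60],"angular":[0,-0.005,-0.003],"fingers":0},{"dp":[-105,-71,100],"angular":[0,-0.005,-0.003],"fingers":0},{"dp":[-144,-71,147],"angular":[0,-0.005,-0.003],"fingers":0},{"dp":[-144,-71,147],"angular":[0,-0.005,-0.003],"fingers":0}]' 30
python3 -c "
from h import *
st(); to([198,0,60])
crop('side',205,60,375,230,3.4,'s1.png');crop('top',180,70,310,235,3.6,'t1.png')"
```

```text
clock: 1.77
eef_pos: [557.6, 84.2, 353.2]
tcp_rot: [3.141, 0.612, 3.113]
contact_force: [0.5, 1.9, -5.1]
opening: 0.003
t 1.77 loc [178.6   3.4 171.9] F [-2.5  1.9 -4.5] open 0.2 q [ 0.24 -0.13  2.05 -0.26  0.64 -1.14]
dp [-19.3  -3.1 111.9] w [-0.002  0.001 -0.004] | 114.0 0.3
```

View pics/s1.png

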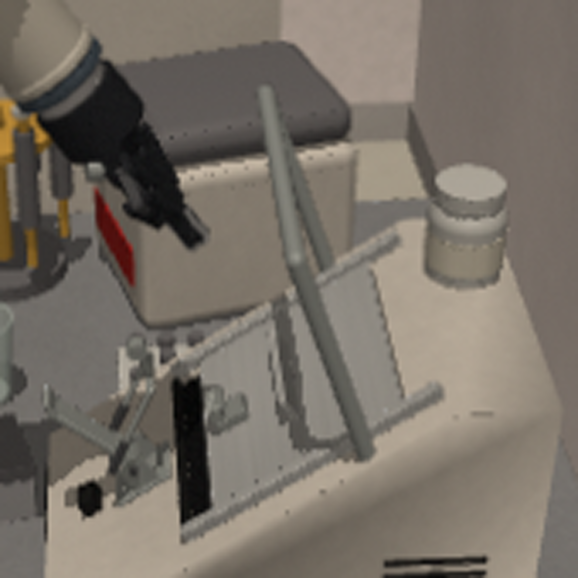

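View pics/t1.png

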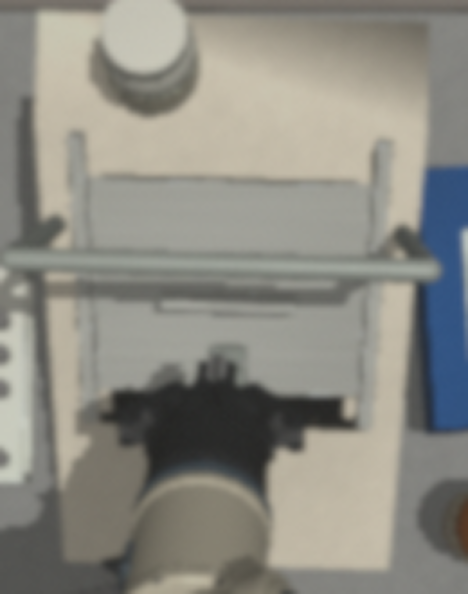

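```bash
python3 -c "
from h import *
p=r.sense()['eef_pos']
print((proj('side',p)-[205,60])*3.4,(proj('top',p)-[180,70])*3.6)"
python3 -m creep '[{"dp":[-19,-3,40],"angular":[0,0,-0.004],"fingers":0},{"dp":[-19,-3,80],"angular":[0,0,-0.004],"fingers":0},{"dp":[-19,-3,112],"angular":[0,0,-0.004],"fingers":0},{"dp":[-19,-3,112],"angular":[0,0,-0.004],"fingers":0},{"dp":[-19,-3,112],"angular":[0,0,-0.004],"fingers":0}]' 30
python3 -c "
from h import *
st(); to([198,0,18])
crop('side',205,60,375,230,3.4,'s2.png');crop('top',180,70,310,235,3.6,'t2.png')"
```

```text
[[203.13089801 243.590511  ]] [[215.30054756 371.4586142 ]]
clock: 2.28
eef_pos: [634.6, 81.0, 269.8]
tcp_rot: [-3.138, 0.605, 3.121]
contact_force: [0.6, 0.8, -5.6]
opening: 0.002
t 2.28 loc [193.9   2.   59.3] F [-2.8  0.8 -4.9] open 0.2 q [ 0.19  0.1   2.02 -0.29  0.44 -1.13]
dp [-4.4 -1.9 41.3] w [-0.002 -0.005  0.003] | 42.0 0.4
```

View pics/s2.png

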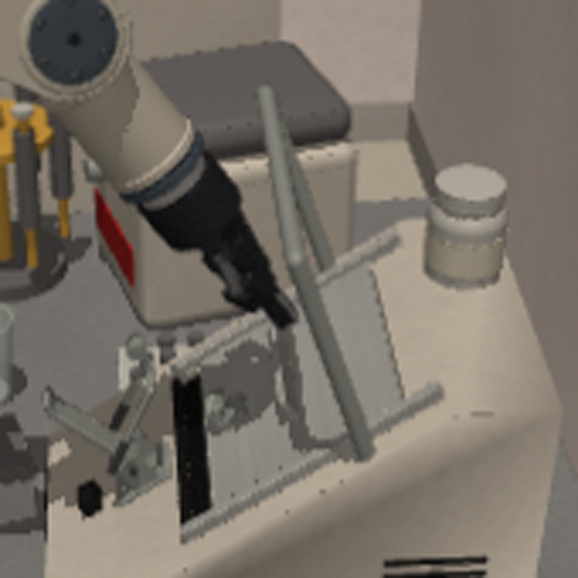

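```bash
python3 -m creep '[{"dp":[-4,-2,12],"angular":[0,-0.005,0],"fingers":0},{"dp":[-4,-2,24],"angular":[0,-0.005,0],"fingers":0},{"dp":[-4,-2,34],"angular":[0,-0.005,0],"fingers":0},{"dp":[-4,-2,41],"angular":[0,-0.005,0],"fingers":0},{"dp":[-4,-2,41],"angular":[0,-0.005,0],"fingers":0}]' 30
python3 -c "
from h import *
st(); to([140,0,18])
crop('side',205,60,375,230,3.4,'s3.png')"
```

```text
clock: 2.8
eef_pos: [662.5, 78.6, 239.8]
tcp_rot: [-3.139, 0.614, 3.121]
contact_force: [-0.1, -0.1, -5.6]
opening: -0.002
t 2.8 loc [199.6   0.2  18.7] F [-3.3 -0.1 -4.5] open -0.2 q [ 0.17  0.18  2.   -0.32  0.37 -1.11]
dp [59.6 -0.1  0.5] w [-0.001  0.003  0.002] | 60.0 0.2
```

View pics/s3.png

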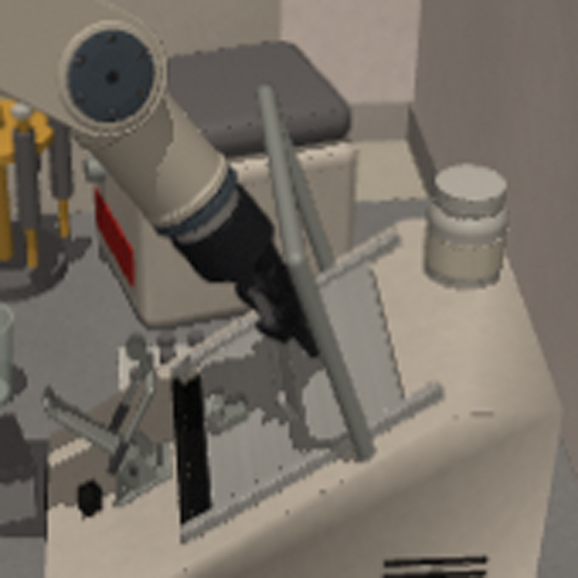

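Tip is behind the rib, with no contact. Push down the slope (tool +x).

```bash
python3 -m creep '[{"dp":[7,0,0],"angular":[0,0,0],"fingers":0},{"dp":[14,0,0],"angular":[0,0,0],"fingers":0},{"dp":[20,0,0],"angular":[0,0,0],"fingers":0},{"dp":[24,0,0],"angular":[0,0,0],"fingers":0},{"dp":[28,0,0],"angular":[0,0,0],"fingers":0}]' 30
python3 -c "
from h import *
st()"
python3 -m creep '[{"dp":[4,0,0],"angular":[0,0,0],"fingers":0},{"dp":[8,0,0],"angular":[0,0,0],"fingers":0},{"dp":[11,0,0],"angular":[0,0,0],"fingers":0},{"dp":[14,0,0],"angular":[0,0,0],"fingers":0}]' 30
python3 -c "
from h import *
st()"
```

```text
clock: 3.27
eef_pos: [639.7, 79.4, 225.8]
tcp_rot: [-3.14, 0.618, 3.121]
contact_force: [5.3, -2.3, -4.3]
opening: 0.0
t 3.27 loc [172.9   0.5  20.4] F [ 2.  -2.1 -6.6] open 0.0 q [ 0.19  0.17  2.06 -0.38  0.33 -1.04]
clock: 3.6
eef_pos: [629.2, 79.6, 218.4]
tcp_rot: [-3.14, 0.619, 3.12]
contact_force: [3.8, -0.7, -2.4]
opening: 0.001
t 3.6 loc [160.    0.5  20.3] F [ 1.7 -0.6 -4.2] open 0.1 q [ 0.19  0.16  2.09 -0.42  0.31 -0.99]
```

```bash
python3 -m creep '[{"dp":[2,0,0],"angular":[0,0,0],"fingers":0},{"dp":[4,0,0],"angular":[0,0,0],"fingers":0},{"dp":[6,0,0],"angular":[0,0,0],"fingers":0},{"dp":[8,0,0],"angular":[0,0,0],"fingers":0}]' 30
python3 -c "
from h import *
st()"
python3 -m creep '[{"dp":[1,0,0],"angular":[0,0,0],"fingers":0},{"dp":[2,0,0],"angular":[0,0,0],"fingers":0},{"dp":[3,0,0],"angular":[0,0,0],"fingers":0}]' 30
python3 -c "
from h import *
st()"
```

```text
clock: 3.93
eef_pos: [622.0, 79.8, 213.1]
tcp_rot: [-3.14, 0.617, 3.12]
contact_force: [1.7, -0.3, 0.4]
opening: 0.001
t 3.93 loc [151.1   0.5  20.1] F [ 1.7 -0.3 -0.6] open 0.1 q [ 0.19  0.16  2.11 -0.45  0.3  -0.97]
clock: 4.18
eef_pos: [620.6, 79.9, 212.1]
tcp_rot: [-3.14, 0.619, 3.121]
contact_force: [10.0, -3.1, 0.4]
opening: -0.001
t 4.18 loc [149.4   0.6  20. ] F [ 8.4 -2.8 -5.5] open -0.0 q [ 0.19  0.16  2.11 -0.46  0.29 -0.96]
```

```bash
python3 -m creep '[{"dp":[1,0,0],"angular":[0,0,0],"fingers":0},{"dp":[2,0,0],"angular":[0,0,0],"fingers":0},{"dp":[2,0,0],"angular":[0,0,0],"fingers":0}]' 30
python3 -c "
from h import *
st()"
```

```text
clock: 4.43
eef_pos: [620.6, 79.9, 212.1]
tcp_rot: [-3.14, 0.622, 3.12]
contact_force: [13.5, -4.4, -1.5]
opening: 0.002
t 4.43 loc [149.3   0.6  20.1] F [10.3 -4.  -9. ] open 0.1 q [ 0.19  0.16  2.11 -0.46  0.29 -0.95]
```

```bash
python3 -m creep '[{"dp":[-10,0,0],"angular":[0,0,0],"fingers":0},{"dp":[-12,0,-20],"angular":[0,0,0],"fingers":0},{"dp":[-12,0,-60],"angular":[0,0,0],"fingers":0},{"dp":[-5,0,-100],"angular":[0,0,0],"fingers":40},{"dp":[0,0,-140],"angular":[0,0,0],"fingers":40}]' 30
python3 -m creep '[{"dp":[20,0,-40],"angular":[0,0,0],"fingers":40},{"dp":[40,0,-60],"angular":[0,0,0],"fingers":40},{"dp":[60,0,-70],"angular":[0,0,0],"fingers":40},{"dp":[60,0,-70],"angular":[0,0,0],"fingers":40}]' 30
python3 -c "
from h import *
st(); to([74,0,160])
crop('side',205,60,375,230,3.4,'s4.png');crop('top',180,70,310,235,3.6,'t4.png')"
```

```text
clock: 4.85
eef_pos: [534.0, 81.2, 322.4]
tcp_rot: [-3.138, 0.61, 3.12]
contact_force: [0.7, -0.1, -5.3]
opening: 0.272
clock: 5.18
eef_pos: [442.8, 83.0, 344.5]
tcp_rot: [-3.138, 0.612, 3.121]
contact_force: [0.6, -0.0, -6.7]
opening: 0.471
t 5.18 loc [ 79.6  -0.6 230.5] F [-3.4  0.  -5.8] open 40.2 q [ 0.34 -0.35  2.22 -0.32  0.71 -1.03]
dp [ 5.8  0.7 70.5] w [-0.002  0.001  0.003] | 71.0 0.2
```

View pics/s4.png

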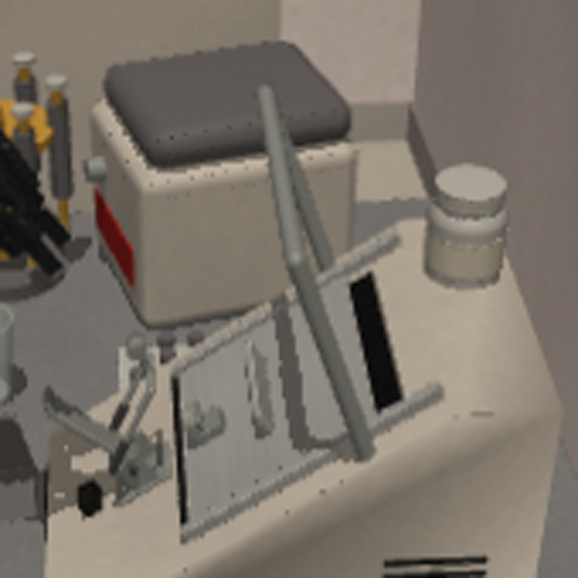

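View pics/t4.png

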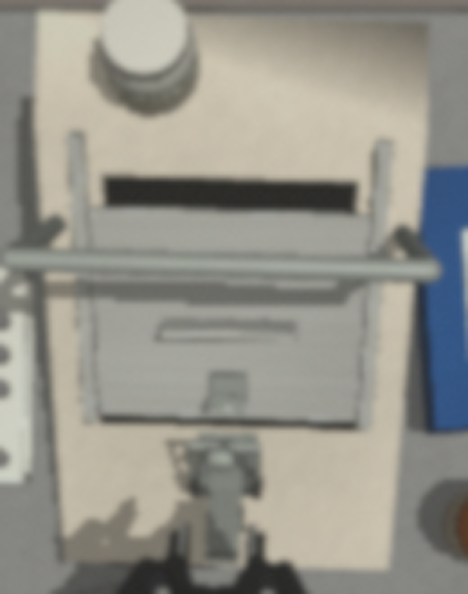

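```bash
python3 -m creep '[{"dp":[6,1,35],"angular":[0,0,0.003],"fingers":32},{"dp":[6,1,70],"angular":[0,0,0.003],"fingers":32},{"dp":[6,1,95],"angular":[0,0,0.003],"fingers":32},{"dp":[6,1,108],"angular":[0,0,0.003],"fingers":32},{"dp":[6,1,108],"angular":[0,0,0.003],"fingers":32}]' 30
python3 -c "
from h import *
st(); to([74,0,104])
crop('side',205,120,295,210,6,'s5.png');crop('top',195,150,285,240,6,'t5.png')"
```

```text
clock: 5.7
eef_pos: [504.9, 82.5, 250.8]
tcp_rot: [-3.139, 0.609, 3.117]
contact_force: [-0.1, -0.0, -6.8]
opening: 0.372
t 5.7 loc [ 76.7   0.4 118.1] F [-3.9 -0.  -5.5] open 31.7 q [ 0.27 -0.09  2.27 -0.43  0.42 -0.92]
dp [ 2.7 -0.3 14.2] w [-0.003 -0.002 -0.   ] | 14.0 0.2
```

View pics/s5.png

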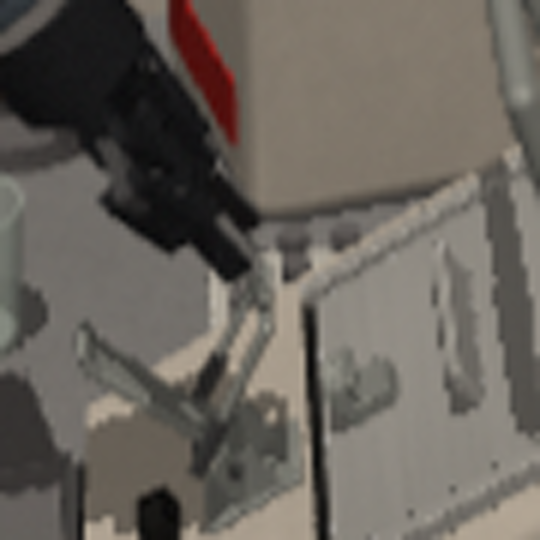

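View pics/t5.png

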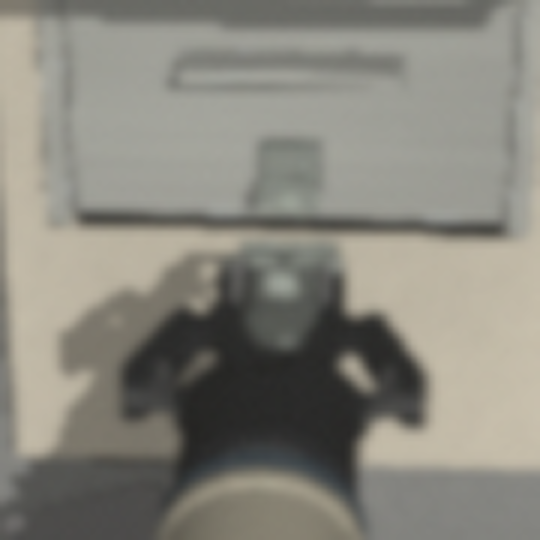

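```bash
python3 -m creep '[{"dp":[2,0,8],"angular":[0,0,0],"fingers":32},{"dp":[2,0,14],"angular":[0,0,0],"fingers":32},{"dp":[2,0,14],"angular":[0,0,0],"fingers":32},{"dp":[2,0,14],"angular":[0,0,0],"fingers":32}]' 30
python3 -c "
from h import *
st(); to([74,0,103])"
```

```text
clock: 6.13
eef_pos: [511.4, 83.2, 242.5]
tcp_rot: [-3.141, 0.616, 3.117]
contact_force: [-0.1, 0.6, -5.9]
opening: 0.372
t 6.13 loc [ 77.3   1.2 107.6] F [-3.5  0.6 -4.8] open 31.8 q [ 0.27 -0.07  2.27 -0.47  0.38 -0.89]
dp [ 3.3 -1.2  4.6] w [-0.001  0.005 -0.001] | 6.0 0.3
```

```bash
python3 -m creep '[{"dp":[3,-1,4],"angular":[0,0,0],"fingers":32},{"dp":[3,-1,5],"angular":[0,0,0],"fingers":32},{"dp":[3,-1,5],"angular":[0,0,0],"fingers":32}]' 30
python3 -c "
from h import *
st()"
python3 -m creep '[{"dp":[0,0,0],"angular":[0,0,0],"fingers":8},{"dp":[0,0,0],"angular":[0,0,0],"fingers":8},{"dp":[0,0,0],"angular":[0,0,0],"fingers":8},{"dp":[0,0,0],"angular":[0,0,0],"fingers":8}]' 30
python3 -c "
from h import *
st()
crop('side',205,120,295,210,6,'s6.png');crop('top',195,150,285,240,6,'t6.png')"
```

```text
clock: 6.38
eef_pos: [511.6, 82.0, 236.3]
tcp_rot: [-3.141, 0.616, 3.117]
contact_force: [0.4, -0.4, -5.3]
opening: 0.376
t 6.38 loc [7.390e+01 1.000e-01 1.024e+02] F [-2.7 -0.4 -4.6] open 32.1 q [ 0.27 -0.06  2.28 -0.48  0.37 -0.88]
clock: 6.72
eef_pos: [512.0, 82.5, 236.8]
tcp_rot: [3.141, 0.617, 3.116]
contact_force: [0.7, 4.3, -6.3]
opening: 0.154
t 6.72 loc [ 74.5   0.5 102.6] F [-3.1  4.3 -5.5] open 13.2 q [ 0.27 -0.06  2.28 -0.48  0.37 -0.88]
```

View pics/s6.png

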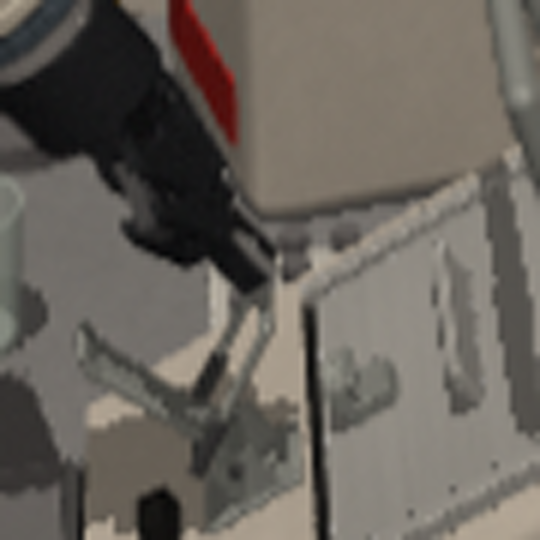

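View pics/t6.png

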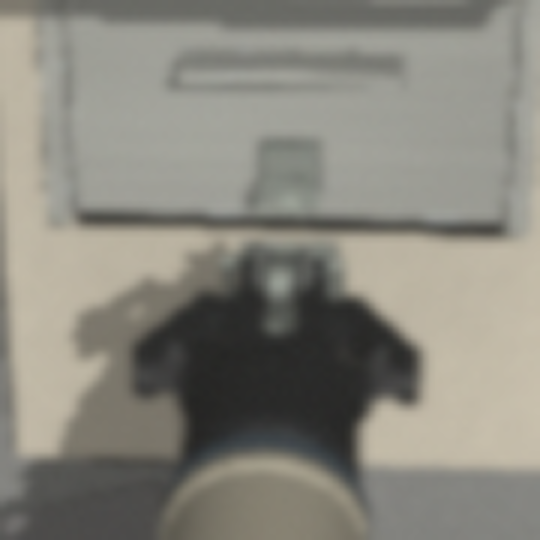

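```bash
python3 -c "
import numpy as np
for f in np.arange(.744,-.11,-.0703):
    k=np.array([2.4+111.4*np.cos(f),44.85+111.4*np.sin(f)]); print(round(f,2),(-(k-[74,118.7])).round(1))"
python3 -m creep '[{"dp":[-3,0,0],"angular":[0,0,0],"fingers":8},{"dp":[-5,0,-1],"angular":[0,0,0],"fingers":8},{"dp":[-7,0,-1],"angular":[0,0,0],"fingers":8},{"dp":[-9,0,-1],"angular":[0,0,0],"fingers":8},{"dp":[-10,0,-1],"angular":[0,0,0],"fingers":8}]' 30
python3 -c "
from h import *
st()
crop('side',205,120,295,210,6,'s7.png')"
```

```text
0.74 [-10.4  -1.6]
0.67 [-15.5   4.3]
0.6 [-20.1  10.6]
0.53 [-24.3  17.2]
0.46 [-28.1  24.1]
0.39 [-31.3  31.2]
0.32 [-34.1  38.6]
0.25 [-36.3  46.1]
0.18 [-38.   53.7]
0.11 [-39.1  61.5]
0.04 [-39.7  69.3]
-0.03 [-39.8  77.1]
-0.1 [-39.2  84.9]
clock: 7.23
eef_pos: [518.5, 81.8, 242.1]
tcp_rot: [-3.141, 0.613, 3.116]
contact_force: [-3.5, 6.2, -9.1]
opening: 0.155
t 7.23 loc [ 83.    0.  103.2] F [-8.2  6.1 -5.4] open 13.2 q [ 0.26 -0.06  2.26 -0.45  0.38 -0.91]
```

View pics/s7.png

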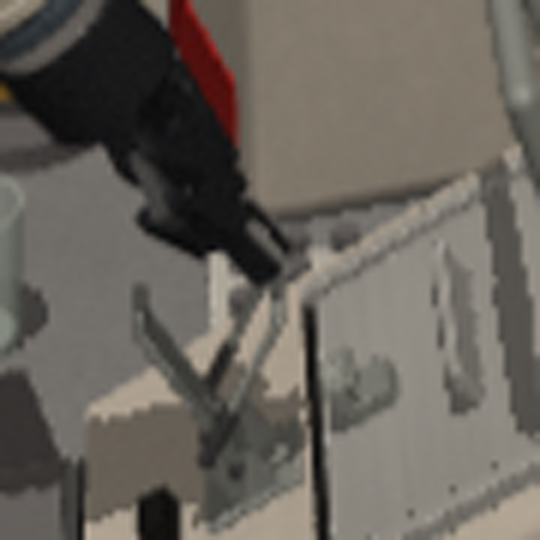

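```bash
python3 -m creep '[{"dp":[-5.5,0,5],"angular":[0,0,0],"fingers":8},{"dp":[-10,0,11.5],"angular":[0,0,0],"fingers":8},{"dp":[-14.5,0,18],"angular":[0,0,0],"fingers":8},{"dp":[-18,0,25],"angular":[0,0,0],"fingers":8},{"dp":[-21.5,0,32],"angular":[0,0,0],"fingers":8}]' 30
python3 -c "
from h import *
st()
crop('side',205,120,295,210,6,'s8.png')"
```

```text
clock: 7.7
eef_pos: [556.0, 81.1, 229.4]
tcp_rot: [3.142, 0.616, 3.117]
contact_force: [-3.2, 4.0, -4.4]
opening: 0.155
t 7.7 loc [106.3   0.2  71.3] F [-5.2  3.9 -1.7] open 13.3 q [ 0.23  0.03  2.21 -0.47  0.33 -0.92]
```

View pics/s8.png

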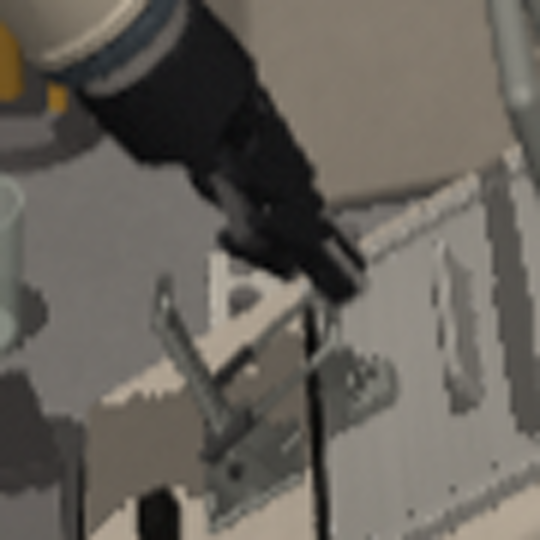

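```bash
python3 -m creep '[{"dp":[-3,0,7.5],"angular":[0,0,0],"fingers":8},{"dp":[-5,0,15],"angular":[0,0,0],"fingers":8},{"dp":[-7,0,22.5],"angular":[0,0,0],"fingers":8},{"dp":[-8,0,30],"angular":[0,0,0],"fingers":8},{"dp":[-8.5,0,38],"angular":[0,0,0],"fingers":8}]' 30
python3 -c "
from h import *
st()
crop('side',205,120,295,210,6,'s9.png')"
```

```text
clock: 8.17
eef_pos: [585.2, 80.4, 203.2]
tcp_rot: [3.141, 0.617, 3.117]
contact_force: [-0.5, 3.7, -2.4]
opening: 0.15
t 8.17 loc [115.2   0.3  33.1] F [-1.8  3.7 -1.6] open 12.8 q [ 0.21  0.12  2.18 -0.54  0.27 -0.85]
```

View pics/s9.png

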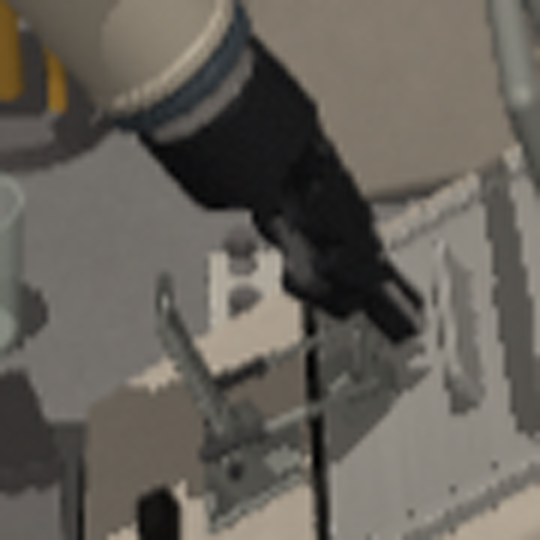

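```bash
python3 -m creep '[{"dp":[0,0,5],"angular":[0,0,0],"fingers":8},{"dp":[0,0,9],"angular":[0,0,0],"fingers":8},{"dp":[0.5,0,13],"angular":[0,0,0],"fingers":8},{"dp":[0.5,0,16],"angular":[0,0,0],"fingers":8}]' 30
python3 -c "
from h import *
st()
crop('side',205,120,295,210,6,'s10.png')"
```

```text
clock: 8.55
eef_pos: [593.5, 80.2, 189.8]
tcp_rot: [-3.142, 0.616, 3.117]
contact_force: [0.9, 4.8, -2.8]
opening: 0.159
t 8.55 loc [114.3   0.2  17.4] F [-0.9  4.8 -2.8] open 13.6 q [ 0.21  0.16  2.18 -0.6   0.24 -0.79]
```

View pics/s10.png

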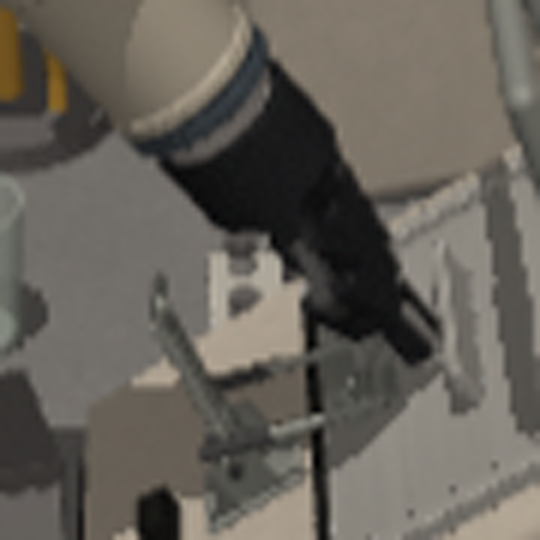

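```bash
python3 -m creep '[{"dp":[0.5,0,1],"angular":[0,0,0],"fingers":8},{"dp":[1,0,2],"angular":[0,0,0],"fingers":8},{"dp":[1,0,2],"angular":[0,0,0],"fingers":8}]' 30
python3 -c "
from h import *
st()"
python3 -m creep '[{"dp":[3,0,0],"angular":[0,0,0],"fingers":8},{"dp":[6,0,0],"angular":[0,0,0],"fingers":8},{"dp":[9,0,0],"angular":[0,0,0],"fingers":8},{"dp":[11,0,0],"angular":[0,0,0],"fingers":8},{"dp":[12,0,0],"angular":[0,0,0],"fingers":8}]' 30
python3 -c "
from h import *
st()
crop('side',205,120,295,210,6,'s11.png')"
```

```text
clock: 8.85
eef_pos: [594.0, 80.2, 189.3]
tcp_rot: [3.141, 0.619, 3.117]
contact_force: [-10.1, 3.0, 12.1]
opening: 0.157
t 8.85 loc [114.4   0.3  16.6] F [-1.4  2.8 15.8] open 13.4 q [ 0.21  0.16  2.18 -0.61  0.24 -0.78]
clock: 9.27
eef_pos: [587.7, 81.4, 185.5]
tcp_rot: [3.139, 0.626, 3.117]
contact_force: [2.0, 0.3, 17.3]
opening: 0.155
t 9.27 loc [107.1   1.2  17.2] F [11.6  0.3 13. ] open 13.3 q [ 0.21  0.16  2.2  -0.68  0.22 -0.71]
```

View pics/s11.png

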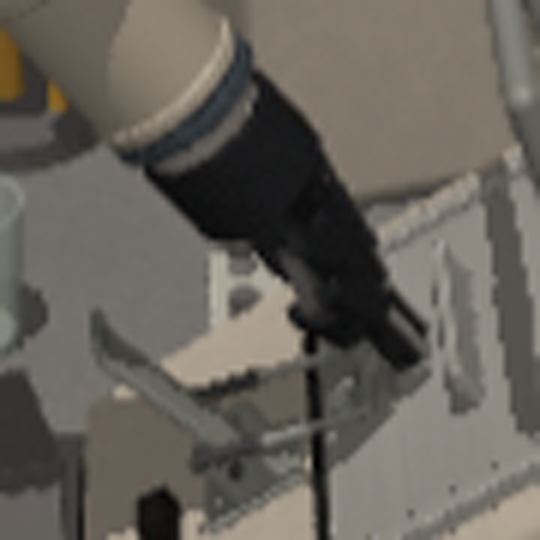

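```bash
python3 -m creep '[{"dp":[0,0,-1],"angular":[0,0,0],"fingers":8},{"dp":[0,0,-1.5],"angular":[0,0,0],"fingers":8},{"dp":[0,0,-1.5],"angular":[0,0,0],"fingers":8}]' 30
python3 -c "
from h import *
st()"
python3 -m creep '[{"dp":[1,0,-0.5],"angular":[0,0,0],"fingers":8},{"dp":[2,0,-0.5],"angular":[0,0,0],"fingers":8},{"dp":[2,0,-0.5],"angular":[0,0,0],"fingers":8}]' 30
python3 -c "
from h import *
st()"
```

```text
clock: 9.57
eef_pos: [584.6, 80.9, 184.1]
tcp_rot: [3.14, 0.62, 3.117]
contact_force: [2.4, 2.2, 7.8]
opening: 0.153
t 9.57 loc [103.7   0.7  17.8] F [6.4 2.3 5. ] open 13.0 q [ 0.21  0.16  2.2  -0.67  0.22 -0.71]
clock: 9.82
eef_pos: [583.3, 81.0, 183.6]
tcp_rot: [3.14, 0.621, 3.116]
contact_force: [6.7, 0.2, 7.0]
opening: 0.152
t 9.82 loc [102.4   0.8  18.1] F [9.5 0.4 1.9] open 13.0 q [ 0.22  0.16  2.21 -0.68  0.22 -0.7 ]
```

```bash
python3 -m creep '[{"dp":[1,0,-0.5],"angular":[0,0,0],"fingers":8},{"dp":[2,0,-0.5],"angular":[0,0,0],"fingers":8},{"dp":[3,0,-0.5],"angular":[0,0,0],"fingers":8},{"dp":[3,0,-0.5],"angular":[0,0,0],"fingers":8}]' 30
python3 -c "
from h import *
st()
crop('side',205,120,295,210,6,'s12.png');crop('top',195,150,285,240,6,'t12.png')"
```

```text
clock: 10.15
eef_pos: [582.6, 81.2, 183.7]
tcp_rot: [3.139, 0.624, 3.117]
contact_force: [18.5, -2.7, 3.7]
opening: 0.159
t 10.15 loc [101.9   1.   18.6] F [17.3 -2.3 -7.6] open 13.6 q [ 0.22  0.15  2.21 -0.7   0.21 -0.69]
```

View pics/s12.png

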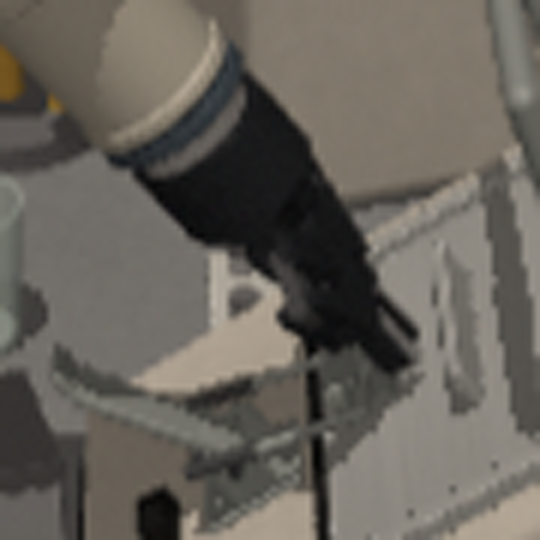

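View pics/t12.png

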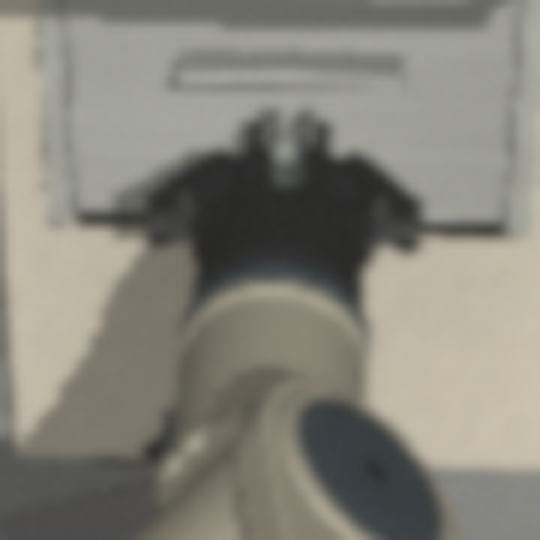

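```bash
python3 -m creep '[{"dp":[-2,0,0],"angular":[0,0,0],"fingers":8},{"dp":[-3,0,0],"angular":[0,0,0],"fingers":24},{"dp":[-3,0,0],"angular":[0,0,0],"fingers":26},{"dp":[-3,0,0],"angular":[0,0,0],"fingers":26},{"dp":[-3,0,-2],"angular":[0,0,0],"fingers":26}]' 30
python3 -c "
from h import *
st()
crop('side',205,120,295,210,6,'s13.png')"
```

```text
clock: 10.67
eef_pos: [577.9, 79.8, 181.7]
tcp_rot: [-3.14, 0.612, 3.117]
contact_force: [0.9, 0.9, -5.1]
opening: 0.308
t 10.67 loc [96.9 -0.6 19.6] F [-2.2  0.9 -4.7] open 26.3 q [ 0.22  0.15  2.21 -0.67  0.23 -0.72]
```

View pics/s13.png

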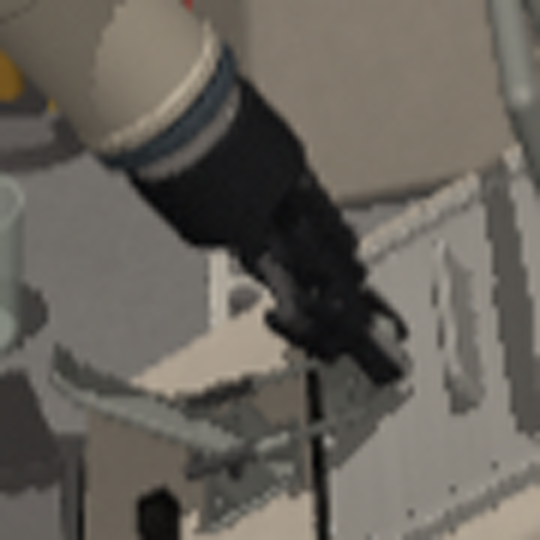

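```bash
python3 -m creep '[{"dp":[-2,0,-10],"angular":[0,0,0],"fingers":26},{"dp":[-2,0,-30],"angular":[0,0,0],"fingers":26},{"dp":[-2,0,-60],"angular":[0,0,0],"fingers":26},{"dp":[0,0,-95],"angular":[0,0,0],"fingers":0},{"dp":[0,0,-130],"angular":[0,0,0],"fingers":0}]' 30
python3 -m creep '[{"dp":[0,0,-20],"angular":[0,0,0],"fingers":0},{"dp":[0,0,-40],"angular":[0,0,0],"fingers":0},{"dp":[0,0,-40],"angular":[0,0,0],"fingers":0}]' 30
python3 -c "
from h import *
st()
crop('side',205,120,295,210,6,'s14.png');crop('top',195,150,285,240,6,'t14.png')"
```

```text
clock: 11.13
eef_pos: [502.1, 82.1, 288.8]
tcp_rot: [-3.141, 0.612, 3.117]
contact_force: [0.0, -0.1, -6.2]
opening: 0.033
clock: 11.38
eef_pos: [480.6, 83.2, 325.1]
tcp_rot: [3.14, 0.62, 3.116]
contact_force: [0.4, -0.3, -4.7]
opening: -0.001
t 11.38 loc [ 99.5   0.5 193. ] F [-2.4 -0.2 -4.1] open -0.1 q [ 0.3  -0.25  2.21 -0.32  0.61 -1.04]
```

View pics/s14.png

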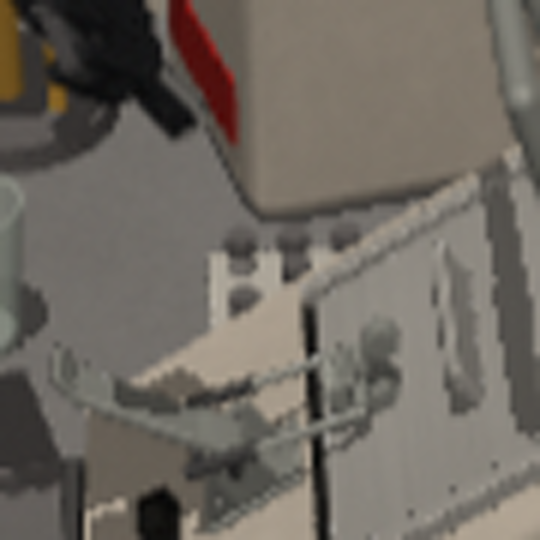

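View pics/t14.png

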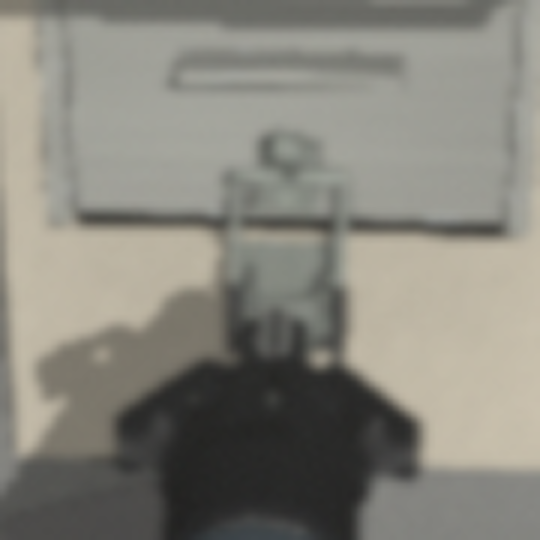

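Run:
```python
from h import *
print('t bar75', (proj('top',wld([[75,0,24],[82,0,24],[89,0,24],[75,0,32]]))-[195,150])*6)
print('s keeper', (proj('side',wld([[75,27,20],[75,-27,20],[82,27,20],[82,-27,20]]))-[205,120])*6)
for q in (.7,.8,.9,1.0,1.1,1.2): print(q,((proj('side',wld([[-94*np.cos(q),14,25+94*np.sin(q)],[-94*np.cos(q),-14,25+94*np.sin(q)]]))-[205,120])*6).round(0).tolist())
```

```text
t bar75 [[288.2588766  180.25808731]
 [288.36359142 168.14389955]
 [288.46886872 155.95136228]
 [287.67014158 188.25210828]]
s keeper [[358.13715567 346.80872519]
 [363.89960586 411.50981308]
 [369.26938037 340.16603518]
 [375.35941523 404.77433854]]
0.7 [[54.0, 420.0], [53.0, 454.0]]
0.8 [[55.0, 406.0], [54.0, 440.0]]
0.9 [[59.0, 391.0], [57.0, 425.0]]
1.0 [[64.0, 378.0], [62.0, 411.0]]
1.1 [[70.0, 364.0], [69.0, 398.0]]
1.2 [[79.0, 351.0], [78.0, 385.0]]
```

```bash
python3 -m creep '[{"dp":[40,0,12],"angular":[0,0,0],"fingers":0},{"dp":[75,0,25],"angular":[0,0,0],"fingers":0},{"dp":[90,0,50],"angular":[0,0,0],"fingers":0},{"dp":[95,0,70],"angular":[0,0,0],"fingers":0},{"dp":[95,0,70],"angular":[0,0,0],"fingers":0}]' 30
python3 -c "
from h import *
st();to([-2,0,98])
for q in np.arange(1.2,-.01,-.1): print(round(q,1),(-78*np.cos(q)+3.5*np.sin(q)+11).round(1),(25+78*np.sin(q)+3.5*np.cos(q)).round(1))
crop('side',205,120,295,210,6,'s15.png')"
```

```text
clock: 11.9
eef_pos: [441.7, 83.1, 204.5]
tcp_rot: [-3.138, 0.607, 3.119]
contact_force: [-1.3, -0.2, -5.3]
opening: -0.002
t 11.9 loc [ -1.5  -0.6 116.5] F [-4.1 -0.2 -3.6] open -0.2 q [ 0.34 -0.12  2.42 -0.67  0.34 -0.63]
dp [ 0.4  0.6 18.5] w [-0.003 -0.004  0.001] | 19.0 0.3
1.2 -14.0 99.0
1.1 -21.3 96.1
1.0 -28.2 92.5
0.9 -34.7 88.3
0.8 -40.8 83.4
0.7 -46.4 77.9
0.6 -51.4 71.9
0.5 -55.8 65.5
0.4 -59.5 58.6
0.3 -62.5 51.4
0.2 -64.7 43.9
0.1 -66.3 36.3
-0.0 -67.0 28.5
```

View pics/s15.png

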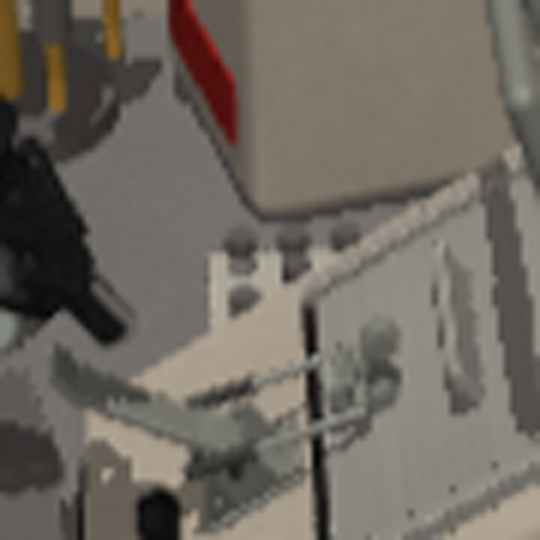

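```bash
python3 -m creep '[{"dp":[3,0.5,9],"angular":[0,0,0],"fingers":0},{"dp":[7,0.5,18],"angular":[0,0,0],"fingers":0},{"dp":[13,0.5,19],"angular":[0,0,0],"fingers":0},{"dp":[20,0.5,21],"angular":[0,0,0],"fingers":0},{"dp":[27,0.5,24],"angular":[0,0,0],"fingers":0}]' 30
python3 -c "
from h import *
st()"
python3 -m creep '[{"dp":[6,0,4],"angular":[0,0,0],"fingers":0},{"dp":[12,0,9],"angular":[0,0,0],"fingers":0},{"dp":[18,0,14],"angular":[0,0,0],"fingers":0}]' 30
python3 -c "
from h import *
st()
crop('side',205,120,295,210,6,'s16.png')"
```

```text
clock: 12.37
eef_pos: [436.8, 84.4, 175.6]
tcp_rot: [-3.141, 0.617, 3.116]
contact_force: [-0.5, -0.3, -5.4]
opening: 0.0
t 12.37 loc [-22.2   0.6  95.7] F [-3.5 -0.3 -4.1] open 0.0 q [ 0.35 -0.06  2.47 -0.97  0.26 -0.31]
clock: 12.62
eef_pos: [430.9, 84.8, 154.3]
tcp_rot: [3.141, 0.619, 3.116]
contact_force: [-2.1, -0.9, -0.8]
opening: -0.004
t 12.62 loc [-39.2   0.9  81.6] F [-2.1 -1.   0.5] open -0.4 q [ 0.36 -0.01  2.5  -1.28  0.23  0.02]
```

View pics/s16.png

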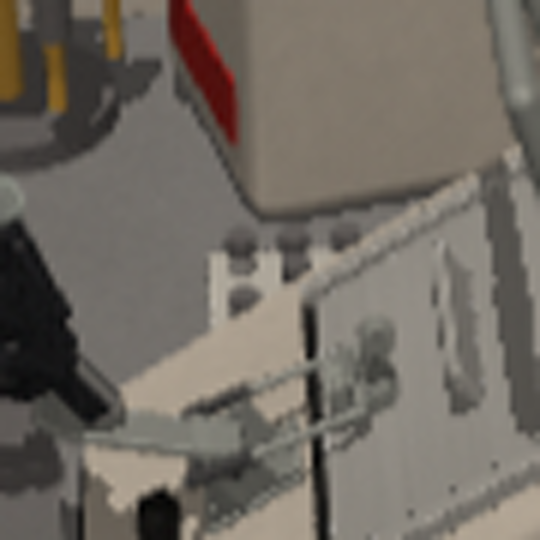

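```bash
python3 -m creep '[{"dp":[-4,0,-10],"angular":[0,0.06,0],"fingers":0},{"dp":[-8,0,-20],"angular":[0,0.12,0],"fingers":0}]' 30
python3 -c "
from h import *
st()"
```

```text
clock: 12.83
eef_pos: [431.4, 77.2, 163.0]
tcp_rot: [-3.119, 0.578, 3.115]
contact_force: [2.1, 0.3, -4.0]
opening: -0.0
t 12.83 loc [-33.8  -6.7  88.3] F [-0.6  0.4 -4.5] open -0.0 q [ 0.35 -0.03  2.46 -0.91  0.28 -0.36]
```

```bash
python3 -m creep '[{"dp":[0,0,-10],"angular":[0,0.1,0],"fingers":0},{"dp":[0,0,-10],"angular":[0,0.2,0],"fingers":0},{"dp":[0,0,-10],"angular":[0,0.33,0],"fingers":0},{"dp":[0,0,-10],"angular":[0,0.33,0],"fingers":0},{"dp":[0,0,-10],"angular":[0,0.33,0],"fingers":0}]' 30
python3 -c "
from h import *
st();to([-30,0,95],-.45);to([-34,0,90],-.45)
crop('side',205,120,295,210,6,'s17.png')"
```

```text
clock: 13.25
eef_pos: [426.8, 79.9, 173.1]
tcp_rot: [-3.129, 0.246, 3.108]
contact_force: [0.9, 0.3, -4.9]
opening: -0.004
t 13.25 loc [-31.7  -4.1  99.3] F [-2.1  0.3 -4.6] open -0.3 q [ 0.24  0.01  2.24 -0.13  0.66 -1.2 ]
dp [-3.1  4.2  3.3] w [-0.014  0.085 -0.01 ] | 6.0 5.0
dp [-1.1  4.3  9.4] w [-0.014  0.085 -0.01 ] | 10.0 5.0
```

View pics/s17.png

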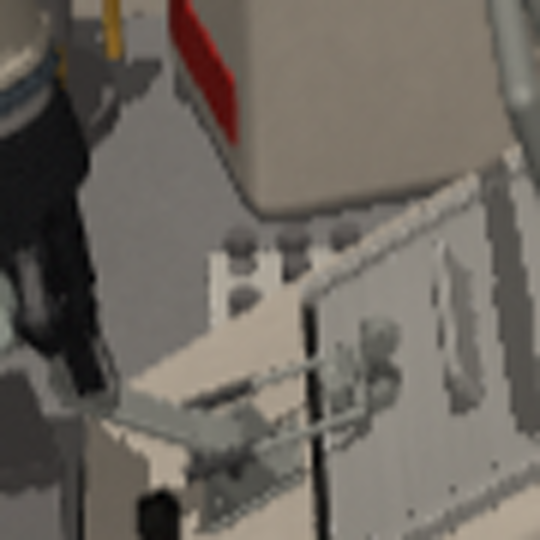

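```bash
python3 -m creep '[{"dp":[1,3,7],"angular":[0,0,0],"fingers":0},{"dp":[2.5,4,14],"angular":[0,0,0],"fingers":0},{"dp":[4,4,21],"angular":[0,0,0],"fingers":0},{"dp":[7,4,29],"angular":[0,0,0],"fingers":0},{"dp":[9.5,4,36],"angular":[0,0,0],"fingers":0}]' 30
python3 -c "
from h import *
st()
crop('side',205,120,295,210,6,'s18.png')"
```

```text
clock: 13.72
eef_pos: [424.5, 80.7, 132.4]
tcp_rot: [-3.122, 0.249, 3.106]
contact_force: [0.3, 2.2, -2.7]
opening: 0.003
t 13.72 loc [-57.   -3.3  67.2] F [-1.3  2.2 -2.3] open 0.2 q [ 0.25  0.09  2.28 -0.17  0.54 -1.14]
```

View pics/s18.png

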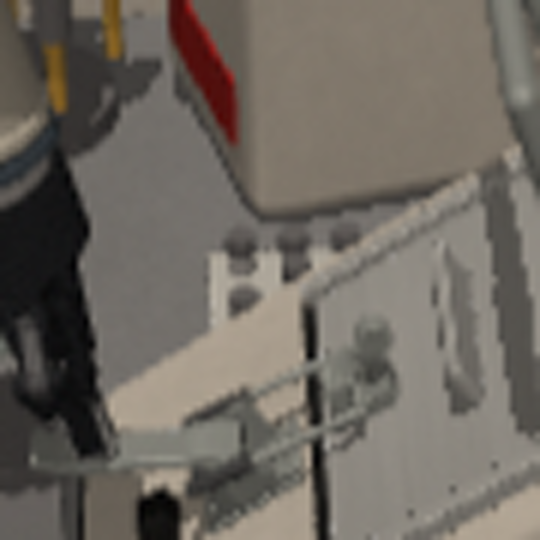

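```bash
python3 -m creep '[{"dp":[0.7,1,7],"angular":[0,0,0],"fingers":0},{"dp":[1.4,2,13],"angular":[0,0,0],"fingers":0},{"dp":[1,2,18],"angular":[0,0,0],"fingers":0},{"dp":[0.7,2,23],"angular":[0,0,0],"fingers":0}]' 30
python3 -c "
from h import *
st()"
python3 -m creep '[{"dp":[-0.5,0,4],"angular":[0,0,0],"fingers":0},{"dp":[-1,0,8],"angular":[0,0,0],"fingers":0},{"dp":[-2.5,0,12],"angular":[0,0,0],"fingers":0},{"dp":[-4,0,16],"angular":[0,0,0],"fingers":0}]' 30
python3 -c "
from h import *
st()
crop('side',205,120,295,210,6,'s19.png')"
```

```text
clock: 14.1
eef_pos: [430.2, 81.8, 110.3]
tcp_rot: [-3.122, 0.248, 3.106]
contact_force: [-0.4, 0.0, -5.5]
opening: 0.002
t 14.1 loc [-65.   -2.1  45.9] F [-3.5  0.  -4.3] open 0.1 q [ 0.25  0.14  2.29 -0.19  0.48 -1.12]
clock: 14.43
eef_pos: [438.2, 81.2, 96.5]
tcp_rot: [-3.122, 0.248, 3.105]
contact_force: [-32.8, 4.4, 60.9]
opening: -0.001
t 14.43 loc [-66.3  -2.5  30. ] F [ 8.   3.6 68.7] open -0.1 q [ 0.25  0.19  2.29 -0.2   0.44 -1.11]
```

View pics/s19.png

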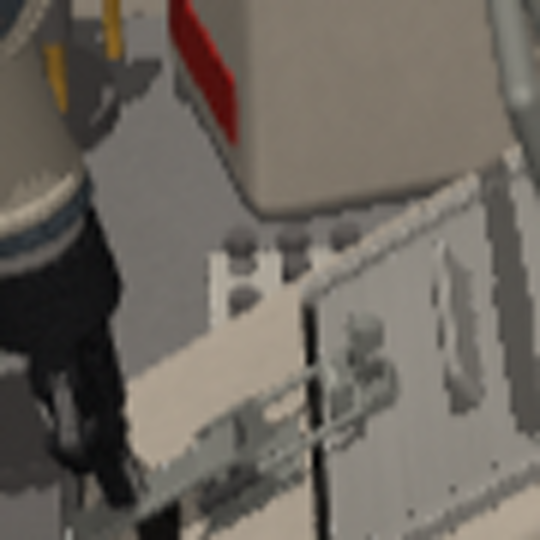

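Firmly pressed flat (73 N, on its stop). Retract at once.

```bash
python3 -m creep '[{"dp":[0,0,-10],"angular":[0,0,0],"fingers":0},{"dp":[0,0,-35],"angular":[0,0,0],"fingers":0},{"dp":[0,0,-75],"angular":[0,0,0],"fingers":0},{"dp":[0,0,-115],"angular":[0,0,0],"fingers":0},{"dp":[0,0,-150],"angular":[0,0,0],"fingers":0}]' 30
python3 -m creep '[{"dp":[40,0,-20],"angular":[0,0,0],"fingers":0},{"dp":[80,0,-40],"angular":[0,0,0],"fingers":0},{"dp":[80,0,-40],"angular":[0,0,0],"fingers":0},{"dp":[80,0,-40],"angular":[0,0,0],"fingers":0}]' 30
python3 -c "
from h import *
st()
crop('side',205,110,305,210,6,'s20.png');crop('top',185,130,295,240,5.4,'t20.png')"
```

```text
clock: 14.9
eef_pos: [401.0, 85.5, 244.0]
tcp_rot: [-3.123, 0.249, 3.105]
contact_force: [1.3, 1.3, -6.2]
opening: 0.001
clock: 15.23
eef_pos: [313.1, 89.6, 261.8]
tcp_rot: [-3.124, 0.252, 3.107]
contact_force: [0.6, 0.2, -6.7]
opening: 0.002
t 15.23 loc [-74.2   2.9 237.2] F [-3.4  0.2 -5.8] open 0.2 q [ 0.4  -0.34  2.29 -0.15  0.98 -1.06]
```

View pics/s20.png

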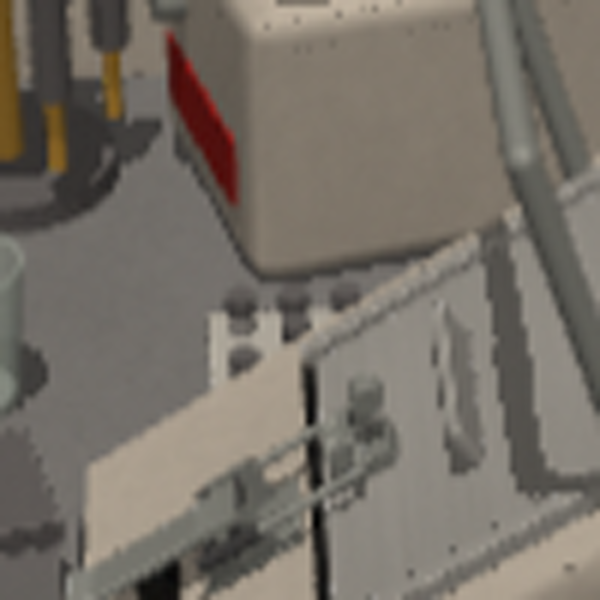

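View pics/t20.png

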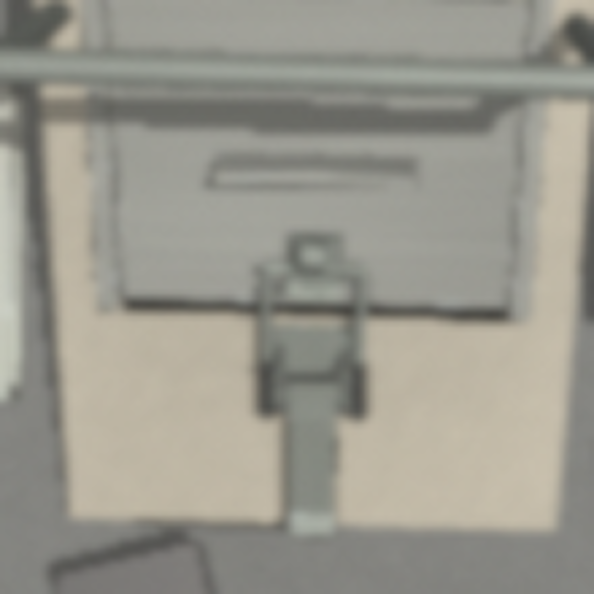

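View pics/raw_side_s20.png

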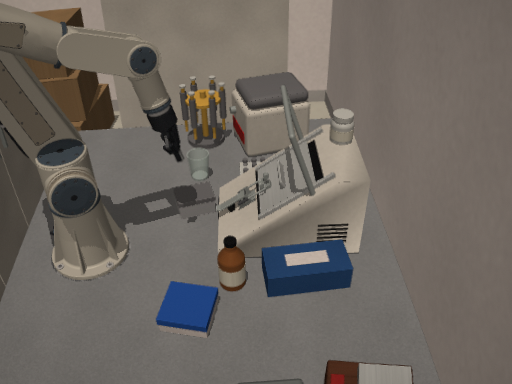

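View pics/raw_top_t20.png

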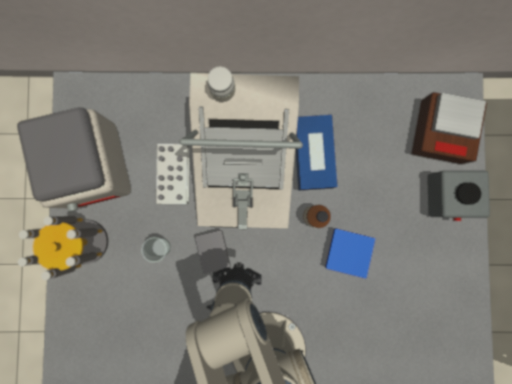

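```bash
python3 -m creep '[{"dp":[0,0,0],"angular":[0,0,0],"fingers":0},{"dp":[0,0,0],"angular":[0,0,0],"fingers":0},{"dp":[0,0,0],"angular":[0,0,0],"fingers":0},{"dp":[0,0,0],"angular":[0,0,0],"fingers":0},{"dp":[0,0,0],"angular":[0,0,0],"fingers":0}]' 30
python3 -c "
from h import *
for q in (0,.2): print(q,(proj('side',wld([[-94*np.cos(q),0,25+94*np.sin(q)]]))-[205,110])*6,(proj('top',wld([[-94*np.cos(q),0,25+94*np.sin(q)]]))-[185,130])*5.4)
a=cv2.imread('pics/raw_side_s20.png');b=optics.grab_frame('side');print(cv2.absdiff(a,b)[150:260,205:370].max())
print('bar75',(proj('top',wld([[75,0,24],[82,0,24]]))-[185,130])*5.4)"
```

```text
clock: 15.75
eef_pos: [314.3, 89.3, 260.6]
tcp_rot: [-3.122, 0.248, 3.105]
contact_force: [0.4, 0.3, -5.7]
opening: -0.003
0 [[ 92.87019558 588.38493142]] [[311.2377398  514.83712671]]
0.2 [[ 73.46518421 565.10247936]] [[310.06947951 531.21705047]]
7
bar75 [[313.43298894 270.23227858]
 [313.52723228 259.32950959]]
```

```bash
python3 -c "
from rig import r
print(r.sign_off())"
```

```text
the job is handed in; nothing more can be done
None
```

The hatch is shut, the loop is hooked in the keeper, and the lever is pressed flat. I handed the job in at about 15.8 s with the arm clear of everything.

- **Hatch:** I pushed the rib down the slope with closed fingers until it stopped at 10 to 13 N. The fingertip stopped at x = 149.3 mm, against 150 expected for shut.
- **Loop:** I pinched the knob at 30 N and drew it up the slope to swing the lever back. I then brought the bar down behind the keeper lip and pulled it home until the pull rose to about 20 N. In the top picture the bar sits at x ≈ 76 mm, against 75 expected.
- **Lever:** I pressed it down past dead centre onto its stop, with about 69 N measured on the fingertip (73 N above the resting reading, under the 120 N limit).
- **Clamp check:** After I retracted, the hatch and latch area showed no change between pictures 0.5 s apart. None of the bystanders appears to have moved.

**Checks that did not agree cleanly**
- In the side picture the lever's tip lay between where I would expect it at 0 and at 0.2 rad. I judged it flat from the press depth, the hard stop and the fact that it did not spring back.
- Midway through the lever press, joint 4 came close to its limit (-1.28 of -1.3 rad). I backed off and tilted the tool more upright before finishing.

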